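# Hang the tube basket on the spring balance

### The arm

A 6-joint arm with a two-finger parallel gripper is mounted at the origin on the work surface. World frame = base frame: x ahead of the robot, y to its left, z up, the work surface at z = 0. Lengths are in mm, angles in rad, forces in N, time in s.
With the tool pointing down it reaches from about 350 to 875 mm from the base axis. Payload 4.2 kg.
Tool frame: the origin (TCP) lies at the very end of the fingers, on their centre line; the grasp point (between the pads) lies 19 mm behind it; z points along the fingers, y is the line along which they close (so a half turn about z gives the same grasp; the last joint's range is limited). The gripper opens to 85 mm and grips with 20 to 120 N. Pads are 22 mm wide; open, the fingers measure 114 mm over their backs; the gripper's body (76 mm by 85 mm) begins 54 mm behind the grasp point. The pads swing forward as they close: fully open they stand 13 mm farther back than shut.
Start: joints at [1.491, 0.385, 0.008, 0, -1.194, -0.259], TCP at [207.689, 589.461, 231.312] pointing down, gripper open.
Joint ranges: [-3.14, 3.14], [-1.21, 2.06], [-1.07, 1.41], [-3.16, 2.05], [-2.99, -0.16], [-3.1, 3.1]. Speed limits (rad/s): [2.79, 2.79, 3.14, 3.14, 3.14, 3.14].

### API

Orientations are given as a unit quaternion [x, y, z, w].
In Python, from bench import read_state, get_image, get_calibration, job_done gives the robot as it stands.
- The arm moves only by the shell command python3 -m creep 'ROWS'. ROWS is a JSON object of lists of equal length, an entry for each row: "translation": the shift along the world's x, y, z in cm, a list of three; "delta_rot": the turn, a rotation vector about the world's x, y, z in degrees, a list of three; "hand": the finger opening in cm, from 0 to 8.54. A call has 1 to 8 rows; each row is the pose to reach, as a shift and turn from the pose commanded when the call began; what a row does not reach only later rows make up. A row lasts 1/8 s, in which the tool goes at most 62.5 mm and 10.7 degrees, less where a joint would pass 70% of its speed; a pose out of reach is approached as far as the arm can. A call with a gripper value outside its range is refused whole. The fingers move at their own pace and stop on an object; the grip force is fixed at half the most. Time passes only in rows, so rows that repeat a pose let the fingers close. It gives the time, the measured TCP pose, the force, the opening and the grip force at its end, in the units of the state.
- read_state(): the state, without advancing time (a new reading comes with each control period).
- get_image(name): name is "scene" or "top" or "wrist"; returns (picture, depth): 400x640x3 uint8, red, green, blue; 400x640 float32, mm along the optical axis (not along the pixel's ray), 0 where there is no reading.
- get_calibration(name): a dict with "intrinsics" (3x3 intrinsics, pixels), "dist" ([k1, k2, p1, p2, k3] as OpenCV has them; the pictures are not rectified), "xyz" and "attitude" of the camera in the world. Camera axes: x right, y down, z forward; pixel columns grow to the right and rows downward; lengths in mm; the calibration is good to about 2 mm. A picture is of the moment at which its call begins: read the wrist's pose just before it. get_calibration takes no time and is no camera call; for the wrist camera it gives the pose at the moment of the call.
- job_done(): hands the job in; it is judged then, once.
The state is a dict: "clock": time; "joints": joint angles; "joint_vel": joint speeds; "joint_efforts": joint torques, N m; "position": TCP position; "ee_rot": TCP orientation; "contact_force": force on the tool from outside, world axes, zero at the start; "wrist_torque": the same for the moment, N m; "gripper_width": finger opening in mm; "grasp_force": force on a finger pad.
Only numpy, scipy, OpenCV 4.12 (cv2) and the standard library are available. Lean on these libraries where they do the work, as an engineer would, in place of code of your own. Each camera call takes 0.05 s, during which the arm holds its last target. There are 200 camera calls.

### The job

Weigh the wire basket of tubes: lift it by its bail handle, which lies folded to one side, and hang it by the bail's grip bar in the dip of the spring balance's long hook. Let the weight down onto the hook slowly, so that the hook sinks smoothly with the load and neither drops, bounces nor is pushed to the bottom of its travel; then let go and leave the basket hanging still and level, clear of the bench. Leave the other things on the bench where they stand.

Things in the scene. Friction and masses are not known exactly. Their poses are not given: they have to be found in the camera images.
- basket: Loose open wire basket of plain steel, 110 (its x) x 120 (its y) x 60 mm high, packed with capped white tubes that stand 65 mm above its underside. Origin: centre of its underside, z up. With the bail it weighs 0.20 to 0.62 kg; it differs each time and is not told. The bail's hinge line runs along the basket's y, through its middle, 50 mm above its underside.
- bail (a joint): Angle (rad) of the basket's bail, a stiff steel-wire hoop hinged at both y sides of the basket that stays where it is left: 0 = standing straight up, positive = folded over towards the basket's -x side (at the start 0.4 to 0.75); limits -0.6 and 0.85. Turning it takes about 0.4 N at the grip bar.
- bail_bar (a point): Centre of the bail's straight grip bar: grey, round, 12 mm thick, 104 mm long, 95 mm from the hinge. Frame moves with the bail: y along the bar, z away from the hinge in the bail's plane, x across it. The bail's 6 mm wire legs stand 64 mm either side; 74 mm are free between bar and tube tops with the bail up. The bar's middle is for the hook: take it about 30 mm to one side.
- balance: Spring balance: a fixed grey base 130 x 150 x 20 mm with an upright aluminium column 34 mm square, 284 mm high with its cap, and a white scale plate behind it. Origin: underside of the base, on the column's axis; the hook reaches out along its -x.
- hook (a joint): How far the balance's hook and its carriage (grey, 56 x 56 x 40 mm, on the column) have sunk (m): 0 = unloaded, at the top; 0.085 = end stop. A soft damped spring (about 100 N/m) carries the load, so the basket sinks it by 19 to 61 mm.
- hook_seat (a point): Where the bar's centre rests in the hook's dip; sinks with it; 237 mm above the bench unloaded, 140 mm from the column's axis. x towards the column, y across the hook, z up. The hook, a 10 mm steel rod, runs level from the carriage along -x, has a V saddle 22 mm wide (y) at the seat and ends in an upturned tip 28 mm beyond it, top 22 mm above this point; the rod's underside is 20 mm below it.
- flask: Bystander: conical glass flask, 104 mm wide and 150 mm high; origin centre of its underside.
- bottle: Bystander: white bottle with a cap, 54 mm wide, 120 mm high, just beyond the basket; origin centre of its underside.
- tip_box: Bystander: blue pipette-tip box with a clear lid, 120 x 80 x 72 mm, beside the balance; origin centre of its underside.
- tube_rack: Bystander: flat white tube rack 90 x 160 x 28 mm; origin centre of its underside.
- beaker: Bystander: glass beaker, 76 mm wide, 100 mm high; origin centre of its underside.
- pipette: Bystander: white pipette lying on the bench, about 240 mm long, 26 mm thick; origin near its middle, on the bench.
- tray: Bystander: clear open plastic tray 130 x 170 x 40 mm; origin centre of its underside.
Things that resemble listed ones, but are neither listed nor needed, are in the scene too. What is shaped like the basket but green is not meant.

How it is judged (in metres and radians):
At the end, for the whole second after the job is handed in: The middle of the bail's bar lies in the hook's dip (within 25 mm of the seat point), the hook carries the basket's weight (sunk more than 12 mm), and the basket hangs clear of the bench (more than 12 mm), level within 20 degrees and still (under 60 mm/s and 0.5 rad/s) (distance between bail_bar and hook_seat below 0.025 m and value of joint hook above 0.012 m and height (world z) of basket above 0.012 m and angle between basket's own z axis and vertical below 0.35 rad and linear speed of basket below 0.06 m/s and angular speed of basket below 0.5 rad/s); the robot touches nothing.
It fails at once if the hook drops, jerks down or bounces up (faster than 80 mm/s) (velocity of joint hook above 0.08 m/s or velocity of joint hook below -0.08 m/s).
It fails at once if the hook is pushed to the bottom of its travel (sunk more than 80 mm) (value of joint hook above 0.08 m).
It fails at once if another thing on the bench is shifted by more than 30 mm or knocked over (distance of any of flask, bottle, tip_box, tube_rack, beaker, pipette, tray from where it was at the start of the episode above 0.03 m or angle between any of flask, bottle, beaker's own z axis and vertical above 0.5 rad).
It also fails if it takes over 58 s, if anything falls off the work surface, if the arm or the gripper's body presses on something with over 40 N, if the wrist force passes 120 N, or if a joint passes its speed limit or range.

## Working session

There is one attempt and no reset: what is moved stays moved. The work goes in short steps, Python scripts to look and compute and a shell command to move; the robot and the scene stay as the last step left them, time stands still between calls to the robot, and variables do not carry over. Pictures are saved under pics/ and viewed, at most 10 in all, crops included, and the job is handed in when it is done.

```bash
mkdir -p pics; cat > h.py <<'E'
import numpy as np, cv2
from bench import *
from scipy.spatial.transform import Rotation as R
def grab(n):
    c=get_calibration(n); im,d=get_image(n); return im,d,c
def rot(c):
    a=np.array(c["attitude"],float)
    return a if a.shape==(3,3) else R.from_quat(a).as_matrix()
def ray(c,px):
    p=cv2.undistortPoints(np.array(px,float).reshape(-1,1,2),np.array(c["intrinsics"],float),np.array(c["dist"],float)).reshape(-1,2)
    return np.c_[p,np.ones(len(p))]
def pts(c,px,d):  # depth along the optical axis
    return (ray(c,px)*np.array(d).reshape(-1,1))@rot(c).T+np.array(c["xyz"])
def onplane(c,px,z):
    r=ray(c,px)@rot(c).T; o=np.array(c["xyz"]); return o+r*((z-o[2])/r[:,2])[:,None]
def cloud(c,d):
    v,u=np.nonzero(d>0); return np.c_[u,v],pts(c,np.c_[u,v],d[v,u])
E
python3 - <<'E'
from h import *
for n in("scene","top"):
    im,d,c=grab(n); cv2.imwrite(f"pics/{n}0.png",im[:,:,::-1]); np.savez(f"{n}0.npz",im=im,d=d)
    print(n,c)
print(read_state())
E
```

```text
scene {'intrinsics': array([[433.70944474,   0.        , 319.5248575 ],
       [  0.        , 433.70944474, 201.53702602],
       [  0.        ,   0.        ,   1.        ]]), 'dist': array([-0.11650629,  0.        ,  0.        ,  0.        ,  0.        ]), 'xyz': array([1393.51389542, -233.71173381, 1097.06472448]), 'attitude': array([ 0.71779447,  0.5978876 , -0.22045381, -0.28053813])}
top {'intrinsics': array([[463.5482017 ,   0.        , 320.48491889],
       [  0.        , 463.5482017 , 195.87152435],
       [  0.        ,   0.        ,   1.        ]]), 'dist': array([-0.11713627,  0.        ,  0.        ,  0.        ,  0.        ]), 'xyz': array([ 429.82012822,  -28.01251584, 1411.82353139]), 'attitude': array([-0.70211405,  0.70975355, -0.04178151,  0.03924371])}
{'clock': 0.1, 'joints': array([ 1.49061459e+00,  3.85511909e-01,  6.76409893e-03, -4.53021290e-04,
       -1.19400292e+00, -2.58613615e-01]), 'joint_vel': array([ 0.00057275, -0.00075906,  0.0030898 ,  0.0017727 , -0.00327753,
        0.00071722]), 'joint_efforts': array([ 4.39651203e-04, -3.93318272e+01,  1.88931137e+01,  4.19798210e+00,
       -2.58772554e-03,  3.29116041e-06]), 'position': array([207.51696449, 588.99018115, 230.3094603 ]), 'ee_rot': array([ 9.85671910e-01, -1.68670943e-01, -1.22635406e-04,  9.92075003e-04]), 'contact_force': array([-0.76724311,  0.5053222 , -0.36812738]), 'wrist_torque': array([ 0.03327323,  0.02376204, -0.03961952]), 'grasp_force': 0.0, 'gripper_width': 85.5505527049992}
```

View pics/scene0.png

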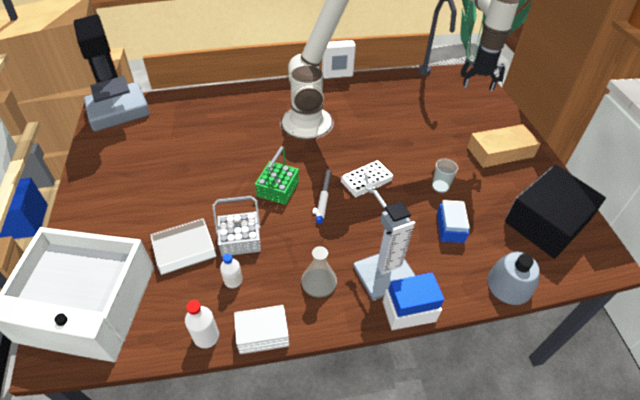

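View pics/top0.png

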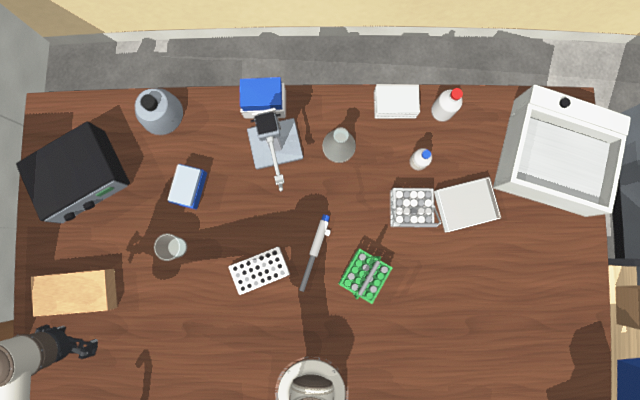

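The steel basket with white tubes is at scene (238,230) / top (413,207). The only lookalike is the green basket at scene (277,180) / top (366,276), which the task excludes. The balance is at top (275,140), with its hook dip near (280,183). I'll check the choice in one close crop and measure.

```bash
python3 - <<'E'
from h import *
A=[]
for n,(x0,y0,x1,y1) in(("top",(375,175,515,240)),("scene",(200,185,275,265))):
    z=np.load(n+"0.npz"); A.append(cv2.resize(z["im"][y0:y1,x0:x1],(560,int(560*(y1-y0)/(x1-x0))) if n=="top" else (560,597),interpolation=cv2.INTER_CUBIC))
    if n=="scene": A[-1]=cv2.resize(A[-1],(310,330))
W=np.zeros((590,620,3),np.uint8); W[:260,:560]=A[0]; W[260:590,:310]=A[1]
z=np.load("top0.npz"); c=cv2.resize(z["im"][110:200,240:320],(290,326),interpolation=cv2.INTER_CUBIC); W[262:588,320:610]=c
cv2.imwrite("pics/crop.png",W[:,:,::-1])
# Depth clouds
for n,box in(("top",(385,180,442,235)),("scene",(205,190,270,262))):
    z=np.load(n+"0.npz"); c=get_calibration(n); px,P=cloud(c,z["d"])
    m=(px[:,0]>box[0])&(px[:,0]<box[2])&(px[:,1]>box[1])&(px[:,1]<box[3])
    for lo,hi in((40,75),(85,180)):
        k=m&(P[:,2]>lo)&(P[:,2]<hi); Q=P[k]; print(n,lo,k.sum(), np.percentile(Q,[2,50,98],axis=0).round().tolist() if len(Q) else "")
    # hook / balance
    m=(np.abs(P[:,0]-560)<200)&(np.abs(P[:,1]-100)<120)
    for lo,hi in((12,28),(205,262),(270,300)):
        k=m&(P[:,2]>lo)&(P[:,2]<hi);Q=P[k]; print(n,"bal",lo,k.sum(),np.percentile(Q,[1,50,99],axis=0).round().tolist() if len(Q) else "", px[k].min(0) if len(Q) else "",px[k].max(0) if len(Q) else "")
E
```

```text
top 40 1098 [[505.0, -367.0, 44.0], [558.0, -308.0, 63.0], [606.0, -247.0, 70.0]]
top 85 215 [[490.0, -370.0, 91.0], [496.0, -300.0, 130.0], [525.0, -240.0, 136.0]]
top bal 12 1594 [[361.0, -19.0, 13.0], [699.0, 110.0, 21.0], [758.0, 211.0, 28.0]] [236 141] [316 273]
top bal 205 416 [[581.0, 63.0, 225.0], [691.0, 84.0, 244.0], [759.0, 132.0, 261.0]] [250 120] [283 190]
top bal 270 317 [[719.0, 77.0, 275.0], [739.0, 104.0, 283.0], [760.0, 130.0, 288.0]] [254 117] [276 134]
scene 40 1205 [[495.0, -388.0, 42.0], [558.0, -308.0, 63.0], [604.0, -247.0, 70.0]]
scene 85 292 [[488.0, -370.0, 88.0], [499.0, -326.0, 124.0], [706.0, -241.0, 136.0]]
scene bal 12 822 [[362.0, -18.0, 13.0], [710.0, 74.0, 21.0], [760.0, 213.0, 28.0]] [321 173] [409 277]
scene bal 205 305 [[581.0, 63.0, 225.0], [675.0, 77.0, 244.0], [759.0, 126.0, 262.0]] [364 173] [408 230]
scene bal 270 251 [[719.0, 76.0, 279.0], [741.0, 103.0, 285.0], [759.0, 129.0, 288.0]] [385 201] [410 217]
```

View pics/crop.png

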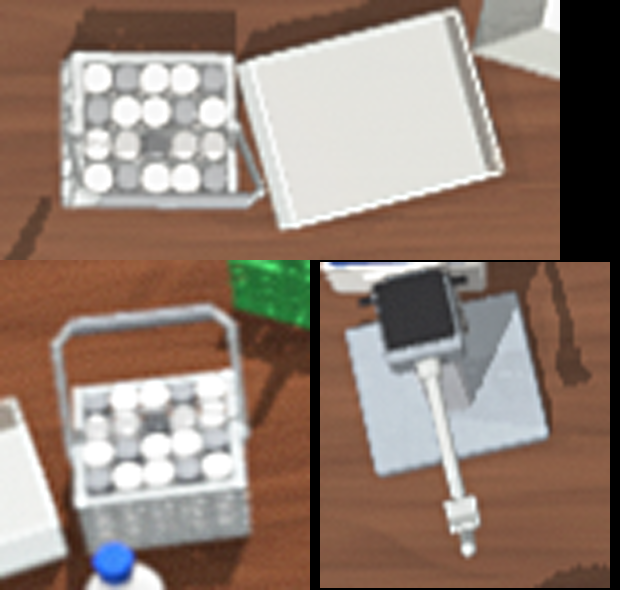

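The crop shows the steel basket with white tubes. Its bail is folded towards the robot, with the grip bar along (160,200) in the crop. The tray is right beside it on the -y side, and the hook saddle is at crop (462,515). Next I fit the bar line and the hook line.

```bash
python3 - <<'E'
from h import *
C={}
for n in("top","scene"):
    z=np.load(n+"0.npz"); c=get_calibration(n); px,P=cloud(c,z["d"]); C[n]=P
P=np.vstack(list(C.values()))
def line(Q,ax):
    return np.polyfit(Q[:,ax],Q[:,1-ax],1)
for n,P in list(C.items())+[("both",P)]:
    b=P[(P[:,0]>470)&(P[:,0]<530)&(P[:,1]>-380)&(P[:,1]<-230)&(P[:,2]>118)&(P[:,2]<145)]
    k=line(b,1);t=b[:,2].max();print(n,"bar",len(b),b.min(0).round(),b.max(0).round(),np.median(b,0).round(),"dx/dy",k.round(4),"mid pts",np.median(b[np.abs(b[:,1]+305)<35],0).round(1))
    g=P[(P[:,0]>480)&(P[:,0]<630)&(P[:,1]>-380)&(P[:,1]<-235)&(P[:,2]>45)&(P[:,2]<75)]
    print(" rect",cv2.minAreaRect(g[(g[:,2]>60)][:,:2].astype(np.float32)))
    cap=P[(P[:,0]>700)&(P[:,0]<780)&(P[:,1]>60)&(P[:,1]<150)&(P[:,2]>276)&(P[:,2]<295)]
    print(" cap",cv2.minAreaRect(cap[:,:2].astype(np.float32)))
    h=P[(P[:,0]>560)&(P[:,0]<695)&(P[:,1]>40)&(P[:,1]<110)&(P[:,2]>205)&(P[:,2]<275)]
    print(" hook",len(h),line(h,0).round(4))
    for x in range(570,700,10):
        s=h[(h[:,0]>=x)&(h[:,0]<x+10)]
        if len(s):print("  ",x,len(s),s[:,1].min().round(),s[:,1].max().round(),np.percentile(s[:,2],[0,50,100]).round())
    base=P[(P[:,0]>600)&(P[:,0]<780)&(P[:,1]>-20)&(P[:,1]<190)&(P[:,2]>16)&(P[:,2]<24)]
    print(" base",cv2.minAreaRect(base[:,:2].astype(np.float32)))
    for nm,(x0,x1,y0,y1) in dict(flask=(600,760,-120,20),bottle=(620,740,-370,-270),tip=(550,900,-60,330)).items():
        q=P[(P[:,0]>x0)&(P[:,0]<x1)&(P[:,1]>y0)&(P[:,1]<y1)&(P[:,2]>(40 if nm!="tip" else 50))]
        print(" ",nm,np.percentile(q,[2,98],axis=0).round().tolist())
E
```

```text
top bar 179 [ 489. -369.  119.] [ 506. -241.  138.] [ 495. -300.  131.] dx/dy [3.010000e-02 5.043005e+02] mid pts [ 495.3 -303.1  131.5]
 rect ((551.666748046875, -306.0603942871094), (132.52745056152344, 109.25662231445312), 89.8511962890625)
 cap ((745.2896118164062, 104.12039947509766), (51.18385314941406, 50.47937774658203), 11.673615455627441)
 hook 215 [  0.2212 -61.7522]
   570 2 67.0 69.0 [253. 253. 254.]
   580 15 64.0 71.0 [253. 256. 260.]
   590 14 64.0 80.0 [236. 244. 250.]
   600 26 62.0 84.0 [226. 234. 240.]
   610 35 63.0 86.0 [226. 232. 239.]
   620 21 65.0 81.0 [230. 235. 238.]
   630 16 73.0 83.0 [236. 242. 248.]
   640 16 75.0 85.0 [239. 242. 246.]
   650 17 78.0 88.0 [239. 243. 251.]
   660 15 80.0 91.0 [237. 244. 248.]
   670 15 83.0 93.0 [239. 243. 248.]
   680 15 85.0 93.0 [240. 245. 248.]
   690 8 88.0 96.0 [238. 244. 246.]
 base ((743.448486328125, 103.3465805053711), (102.59754180908203, 150.2347869873047), 12.586061477661133)
  flask [[710.0, -118.0, 42.0], [758.0, -55.0, 153.0]]
  bottle [[669.0, -357.0, 43.0], [719.0, -310.0, 122.0]]
  tip [[605.0, 68.0, 
[... 1590 characters left out ...]
5 63.0 74.0 [244. 255. 262.]
   590 37 64.0 81.0 [233. 240. 254.]
   600 52 61.0 84.0 [226. 233. 240.]
   610 56 63.0 86.0 [220. 233. 240.]
   620 27 65.0 81.0 [226. 235. 239.]
   630 29 73.0 83.0 [235. 244. 248.]
   640 29 75.0 86.0 [239. 243. 246.]
   650 26 78.0 88.0 [239. 244. 251.]
   660 29 80.0 92.0 [237. 244. 248.]
   670 26 83.0 95.0 [239. 244. 248.]
   680 27 85.0 96.0 [240. 245. 248.]
   690 15 88.0 96.0 [238. 243. 247.]
 base ((741.9134521484375, 103.28462982177734), (103.669921875, 153.351806640625), 10.44845199584961)
  flask [[712.0, -118.0, 44.0], [759.0, -55.0, 154.0]]
  bottle [[671.0, -360.0, 42.0], [721.0, -310.0, 122.0]]
  tip [[605.0, 69.0, 58.0], [897.0, 199.0, 286.0]]
```

```bash
python3 -m creep '{"translation":[[1.75,-5.5,0.25],[3.5,-11,0.5],[5.25,-16.5,0.75],[7,-22,1],[8.75,-27.5,1.25],[10.5,-33,1.5],[12.25,-38.5,1.75],[14,-44,2]],"delta_rot":[[0,0,-9],[0,0,-18],[0,0,-27],[0,0,-36],[0,0,-45],[0,0,-54],[0,0,-63],[0,0,-72]],"hand":[8.5,8.5,8.5,8.5,7,6,5,4]}'
```

```text
clock: 1.1
position: [347.6, 147.6, 251.4]
ee_rot: [-0.697, 0.717, 0.0, 0.0]
contact_force: [1.9, 0.9, 0.2]
gripper_width: 40.0
grasp_force: 0.0
```

```bash
python3 -m creep '{"translation":[[1.85,-5.3,0],[3.7,-10.6,0],[5.55,-15.9,0],[7.4,-21.2,0],[9.25,-26.5,0],[11.1,-31.8,0],[13,-37.1,0],[14.8,-42.4,0]],"delta_rot":[[0,0,0],[0,0,0],[0,0,0],[0,0,0],[0,0,0],[0,0,0],[0,0,0],[0,0,0]],"hand":[4,4,4,4,4,4,4,4]}'; python3 -m creep '{"translation":[[0,0,-2],[0,0,-4],[0,0,-6],[0,0,-6],[0,0,-6]],"delta_rot":[[0,0,0],[0,0,0],[0,0,0],[0,0,0],[0,0,0]],"hand":[4,4,4,4,4]}'; python3 - <<'E'
from h import *
s=read_state(); print(s["joints"].round(2),R.from_quat(s["ee_rot"]).as_matrix().round(3).tolist())
im,d,c=grab("wrist"); print(c["xyz"])
px,P=cloud(c,d)
b=P[(P[:,0]>460)&(P[:,0]<540)&(P[:,1]>-375)&(P[:,1]<-225)&(P[:,2]>115)&(P[:,2]<145)]
print(len(b),b.min(0),b.max(0),np.median(b,0)); 
for y in range(-370,-230,20):
    q=b[(b[:,1]>=y)&(b[:,1]<y+20)]
    if len(q): print(y,len(q),np.percentile(q,[5,50,95],axis=0).round(1).tolist())
cv2.imwrite("pics/w1.png",im[:,:,::-1])
E
```

```text
clock: 2.1
position: [495.9, -276.4, 250.8]
ee_rot: [-0.698, 0.716, 0.0, -0.0]
contact_force: [0.7, 0.8, 0.7]
gripper_width: 39.9
grasp_force: 0.0
clock: 2.72
position: [496.1, -274.7, 192.0]
ee_rot: [-0.698, 0.716, -0.001, 0.0]
contact_force: [-0.2, 0.9, -0.1]
gripper_width: 40.1
grasp_force: 0.0
[-0.22  0.32 -0.2   0.   -1.06  0.2 ] [[-0.024, -1.0, 0.001], [-1.0, 0.024, -0.001], [0.001, -0.001, -1.0]]
[ 495.11137626 -342.4077282   334.51489618]
2891 [ 487.9641194  -372.31940992  115.03097343] [ 508.35373    -239.6139563   134.91812168] [ 494.92772871 -312.39563828  131.47358149]
-370 413 [[488.8, -369.0, 118.9], [495.8, -357.2, 129.0], [502.4, -351.0, 132.9]]
-350 557 [[488.3, -349.1, 128.4], [493.8, -340.3, 131.7], [499.4, -331.2, 133.2]]
-330 505 [[488.6, -329.2, 128.7], [494.0, -320.3, 131.7], [499.3, -311.1, 133.2]]
-310 480 [[488.9, -309.1, 128.4], [494.4, -300.1, 131.8], [499.8, -291.1, 133.2]]
-290 453 [[489.1, -289.0, 128.2], [494.9, -280.2, 131.7], [500.4, -271.2, 133.2]]
-270 358 [[489.4, -269.2, 127.5], [495.2, -261.8, 131.7], [500.4, -253.5, 133.3]]
-250 95 [[497.0, -249.5, 115.4], [501.9, -244.6, 121.6], [506.7, -240.4, 126.7]]
```

View pics/w1.png

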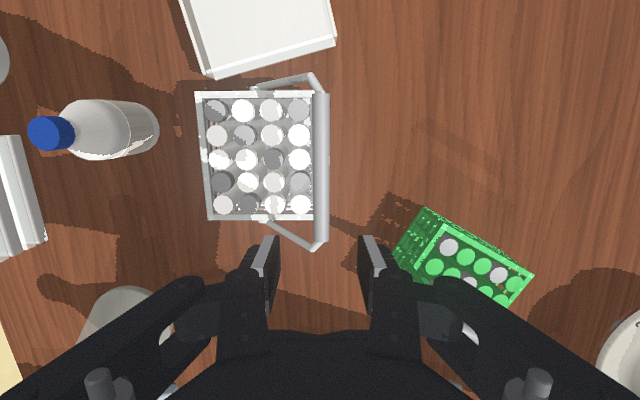

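The wrist view shows the bar as a vertical line at u≈322, v 90–245, between the fingers at u≈265 and 370. The bottle is at (60,130), clear on the far side. I'll descend and narrow the cage.

```bash
python3 -m creep '{"translation":[[-0.1,0,-2],[-0.1,0,-4],[-0.1,0,-6],[-0.1,0,-8],[-0.1,0,-8.3],[-0.1,0,-8.3],[-0.1,0,-8.3],[-0.1,0,-8.3]],"delta_rot":[[0,0,0],[0,0,0],[0,0,0],[0,0,0],[0,0,0],[0,0,0],[0,0,0],[0,0,0]],"hand":[4,4,4,4,4,2,2,2]}'; python3 -m creep '{"translation":[[0.4,0,0.3],[0.8,0,0.5],[1.2,0,0.7],[1.6,0,0.9],[2,0,1.1],[2.4,0,1.25],[2.8,0,1.4],[3.2,0,1.5]],"delta_rot":[[0,0,0],[0,0,0],[0,0,0],[0,0,0],[0,0,0],[0,0,0],[0,0,0],[0,0,0]],"hand":[2,2,2,2,2,2,2,2]}'; python3 -m creep '{"translation":[[0.4,0,0.1],[0.8,0,0.15],[1.2,0,0.2],[1.6,0,0.25],[2,0,0.25],[2.5,0,0.25],[2.5,0,0.25],[2.5,0,0.25]],"delta_rot":[[0,0,0],[0,0,0],[0,0,0],[0,0,0],[0,0,0],[0,0,0],[0,0,0],[0,0,0]],"hand":[2,2,2,2,2,2,2,2]}'; python3 - <<'E'
from h import *
im,d,c=grab("wrist")
px,P=cloud(c,d)
b=P[(P[:,0]>480)&(P[:,0]<600)&(P[:,1]>-375)&(P[:,1]<-290)&(P[:,2]>130)&(P[:,2]<160)]
for y in range(-370,-290,20):
    q=b[(b[:,1]>=y)&(b[:,1]<y+20)]
    if len(q): print(y,len(q),np.percentile(q,[3,50,98],axis=0).round(1).tolist())
im,d,c=grab("top"); px,P=cloud(c,d)
g=P[(P[:,0]>470)&(P[:,0]<640)&(P[:,1]>-380)&(P[:,1]<-315)&(P[:,2]>50)&(P[:,2]<72)]
print(np.percentile(g,[1,50,99],axis=0).round())
E
```

```text
clock: 3.78
position: [495.1, -274.7, 109.2]
ee_rot: [-0.698, 0.716, -0.001, 0.0]
contact_force: [-0.3, -0.1, 0.1]
gripper_width: 20.5
grasp_force: 0.0
clock: 4.78
position: [527.0, -274.5, 123.4]
ee_rot: [-0.698, 0.716, -0.0, 0.0]
contact_force: [-0.4, 0.2, 0.8]
gripper_width: 19.9
grasp_force: 0.3
clock: 5.78
position: [551.7, -274.5, 125.7]
ee_rot: [-0.698, 0.716, 0.0, 0.0]
contact_force: [-0.3, 0.5, 0.3]
gripper_width: 20.1
grasp_force: 0.0
-370 1120 [[542.7, -368.8, 138.0], [548.0, -356.4, 149.0], [553.6, -350.2, 151.6]]
-350 1570 [[542.7, -349.4, 146.5], [548.2, -340.2, 150.0], [553.7, -330.4, 151.8]]
-330 1390 [[542.9, -329.5, 146.6], [548.6, -320.4, 150.0], [554.2, -310.5, 151.7]]
-310 1223 [[543.4, -309.4, 146.4], [549.0, -300.3, 150.0], [554.5, -290.3, 151.6]]
[[ 496. -365.   52.]
 [ 512. -344.   62.]
 [ 531. -318.   70.]]
```

The bail is upright: bar at x≈549, top at z≈151. The basket hasn't shifted. I'll grip and lift.

```bash
python3 -m creep '{"translation":[[0,0,0],[0,0,0],[0,0,0],[0,0,0],[0,0,0],[0,0,0]],"delta_rot":[[0,0,0],[0,0,0],[0,0,0],[0,0,0],[0,0,0],[0,0,0]],"hand":[0.5,0.5,0.5,0.5,0.5,0.5]}'; python3 -m creep '{"translation":[[0,0,0.3],[0,0,0.7],[0,0,1.2],[0,0,2],[0,0,3],[0,0,4],[0,0,5],[0,0,6]],"delta_rot":[[0,0,0],[0,0,0],[0,0,0],[0,0,0],[0,0,0],[0,0,0],[0,0,0],[0,0,0]],"hand":[0.5,0.5,0.5,0.5,0.5,0.5,0.5,0.5]}'; python3 -m creep '{"translation":[[0,0,1],[0,0,2],[0,0,3.2],[0,0,4.4],[0,0,5.6],[0,0,6.8],[0,0,8],[0,0,9]],"delta_rot":[[0,0,0],[0,0,0],[0,0,0],[0,0,0],[0,0,0],[0,0,0],[0,0,0],[0,0,0]],"hand":[0.5,0.5,0.5,0.5,0.5,0.5,0.5,0.5]}'; python3 -m creep '{"translation":[[0,0,0],[0,0,0]],"delta_rot":[[0,0,0],[0,0,0]],"hand":[0.5,0.5]}'; python3 - <<'E'
from h import *
im,d,c=grab("wrist"); cv2.imwrite("pics/w2.png",im[:,:,::-1])
s=read_state();print(s["position"],s["contact_force"],s["wrist_torque"])
px,P=cloud(c,d)
b=P[(P[:,0]>500)&(P[:,0]<600)&(P[:,1]>-385)&(P[:,1]<-290)&(P[:,2]>265)&(P[:,2]<310)]
for y in range(-380,-290,15):
    q=b[(b[:,1]>=y)&(b[:,1]<y+15)]
    if len(q): print(y,len(q),np.percentile(q,[3,50,98],axis=0).round(1).tolist())
im,d,c=grab("scene"); cv2.imwrite("pics/s2.png",cv2.resize(im[60:300,130:450],(800,600))[:,:,::-1])
E
```

```text
clock: 6.62
position: [551.7, -274.5, 126.0]
ee_rot: [-0.698, 0.716, -0.0, -0.0]
contact_force: [-1.0, 1.1, 1.3]
gripper_width: 10.1
grasp_force: 58.6
clock: 7.62
position: [551.7, -274.5, 186.7]
ee_rot: [-0.698, 0.716, -0.0, 0.0]
contact_force: [0.0, 0.4, -3.7]
gripper_width: 10.1
grasp_force: 58.4
clock: 8.62
position: [551.8, -274.6, 276.7]
ee_rot: [-0.698, 0.716, -0.0, 0.0]
contact_force: [0.1, -1.7, -4.3]
gripper_width: 10.0
grasp_force: 58.4
clock: 8.88
position: [551.4, -274.3, 275.3]
ee_rot: [-0.698, 0.716, 0.001, -0.0]
contact_force: [0.4, -0.3, -4.6]
gripper_width: 10.2
grasp_force: 58.4
[ 551.34183461 -274.36425703  275.05621286] [-0.220421   -0.46667598 -4.49276056] [0.11903866 0.03110247 0.00016428]
-380 213 [[547.2, -372.4, 281.6], [549.9, -368.6, 285.6], [552.5, -365.3, 289.9]]
-365 943 [[544.9, -364.2, 290.1], [550.3, -355.5, 297.4], [555.9, -350.2, 299.5]]
-350 1178 [[545.1, -349.5, 294.4], [550.6, -342.7, 298.0], [556.2, -335.2, 299.8]]
-335 1067 [[545.3, -334.6, 294.7], [550.9, -327.7, 298.4], [556.6, -320.4, 300.1]]
-320 989 [[545.5, -319.6, 295.2], [551.2, -312.6, 298.6], [556.8, -305.3, 300.4]]
-305 896 [[546.0, -304.5, 294.6], [551.5, -297.8, 298.8], [557.3, -290.4, 300.7]]
```

View pics/s2.png

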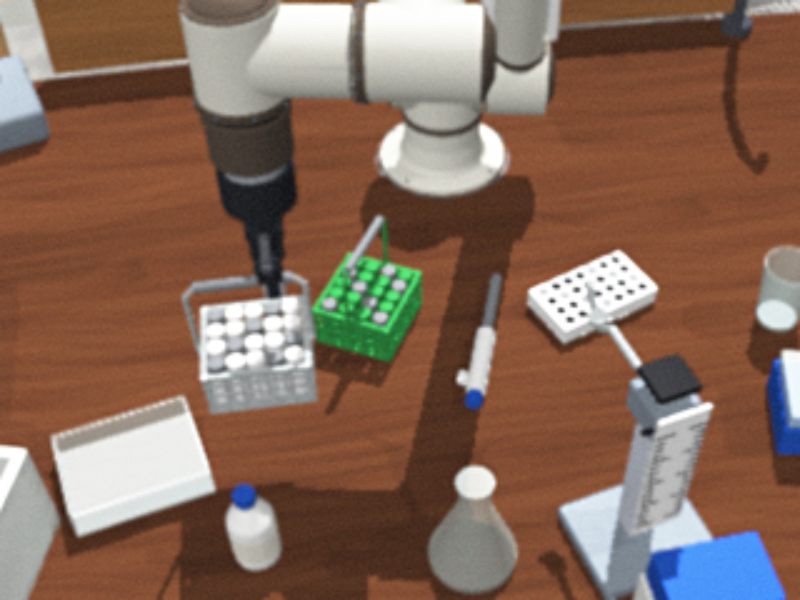

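The basket is lifted and near level, at about 4.6 N. In the crop it hangs at (258,345), clear of the green one at (370,310). The hook has to pass through the bail window: bar centre near z≈281, coming from beyond the tip. I'll stage it there.

```bash
python3 -m creep '{"translation":[[0,1,0],[0,3,0],[0,5.5,0],[0,8,0],[0,10.5,0],[0,13,0],[0,15,0],[0,17,0]],"delta_rot":[[0,0,0.5],[0,0,1],[0,0,2],[0,0,3],[0,0,4],[0,0,5],[0,0,6],[0,0,6.4]],"hand":[0.5,0.5,0.5,0.5,0.5,0.5,0.5,0.5]}'; python3 -m creep '{"translation":[[-1.5,2.5,-0.2],[-3,5,-0.4],[-4.5,7.5,-0.6],[-6,10,-0.8],[-7.1,13,-1.1],[-7.1,15.5,-1.3],[-7.1,17.5,-1.3],[-7.1,18.5,-1.3]],"delta_rot":[[0,0,1],[0,0,2],[0,0,3],[0,0,4],[0,0,5],[0,0,6],[0,0,7],[0,0,7]],"hand":[0.5,0.5,0.5,0.5,0.5,0.5,0.5,0.5]}';  python3 -m creep '{"translation":[[0,0,0],[0,0,0]],"delta_rot":[[0,0,0],[0,0,0]],"hand":[0.5,0.5]}'; cat > rel.py <<'E'
from h import *
u=np.array([np.cos(np.radians(12.2)),np.sin(np.radians(12.2))]); v=np.array([-u[1],u[0]]); seat=np.array([607.2,74.4])
def look():
    im,d,c=grab("wrist"); s=read_state(); t=s["position"]; print("tcp",t.round(1),"F",s["contact_force"].round(2))
    px,P=cloud(c,d); L=np.c_[(P[:,:2]-seat)@u,(P[:,:2]-seat)@v,P[:,2]]; l=(t[:2]-seat)@np.c_[u,v]
    b=L[(abs(L[:,0]-l[0])<14)&(L[:,1]-l[1]<-14)&(L[:,1]-l[1]>-110)&(L[:,2]>t[2]+5)&(L[:,2]<t[2]+35)]
    print("bar rel: min y",b[:,1].min().round(1), "tcp rel",l.round(1))
    for y in range(-85,-10,15):
        q=b[(b[:,1]-l[1]>=y)&(b[:,1]-l[1]<y+15)]
        if len(q)>20: print(" ",y,len(q),np.percentile(q,[3,50,98],axis=0).round(1).tolist())
    return im,L
E
python3 - <<'E'
from rel import *
im,L=look(); cv2.imwrite("pics/w3.png",im[:,:,::-1])
q=L[(L[:,0]>-40)&(L[:,0]<90)&(abs(L[:,1])<20)&(L[:,2]>205)&(L[:,2]<275)]
for x in range(-40,90,10):
    s=q[(q[:,0]>=x)&(q[:,0]<x+10)]
    if len(s)>3: print(x,len(s),np.percentile(s[:,1],[3,50,97]).round(1),np.percentile(s[:,2],[3,50,97]).round(1))
E
```

```text
clock: 9.98
position: [551.6, -103.0, 276.0]
ee_rot: [0.738, -0.675, 0.0, -0.0]
contact_force: [0.4, 0.2, -4.4]
gripper_width: 9.8
grasp_force: 58.4
clock: 10.98
position: [480.5, 81.8, 263.0]
ee_rot: [0.777, -0.629, 0.0, -0.0]
contact_force: [-0.3, -0.2, -4.5]
gripper_width: 9.8
grasp_force: 58.5
clock: 11.22
position: [480.6, 80.0, 262.8]
ee_rot: [0.777, -0.63, 0.0, 0.0]
contact_force: [-0.3, 0.1, -3.5]
gripper_width: 9.9
grasp_force: 58.5
tcp [480.6  79.9 262.8] F [ 0.02  0.12 -5.17]
bar rel: min y -66.6 tcp rel [-122.6   32.1]
  -85 1191 [[-127.9, -51.8, 281.7], [-122.1, -45.4, 285.5], [-116.6, -38.2, 287.5]]
  -70 1144 [[-127.7, -37.5, 282.2], [-122.0, -30.6, 285.8], [-116.4, -23.2, 287.6]]
  -55 1031 [[-127.7, -22.5, 282.6], [-122.0, -15.6, 286.1], [-116.5, -8.2, 287.8]]
  -40 966 [[-127.9, -7.4, 282.6], [-121.9, -0.4, 286.3], [-116.4, 6.9, 288.0]]
  -25 636 [[-127.6, 7.5, 282.8], [-122.3, 12.4, 286.5], [-116.6, 17.8, 288.3]]
-40 65 [-4.4 -1.8  1.4] [251.9 255.2 258. ]
-30 292 [-5.8 -3.   2.5] [244.4 257.1 259.3]
-20 83 [-6.1 -5.2 -2.6] [226.  238.3 251.1]
-10 383 [-11.7  -4.3   8.6] [223.9 235.  237.1]
0 780 [-11.7  -1.7   9. ] [228.9 232.4 236.5]
10 335 [-10.9  -1.5   8. ] [232.  235.4 238.2]
20 438 [-5.7 -1.8  3.1] [235.1 240.9 245.4]
30 269 [-5.7 -1.8  2.8] [241.6 244.3 245.9]
40 259 [-5.6 -1.8  3.4] [241.  244.4 245.9]
50 283 [-5.8 -1.5  4.1] [241.  244.2 245.8]
60 93 [-5.8 -1.1  4.2] [240.5 243.9 245.8]
```

View pics/w3.png

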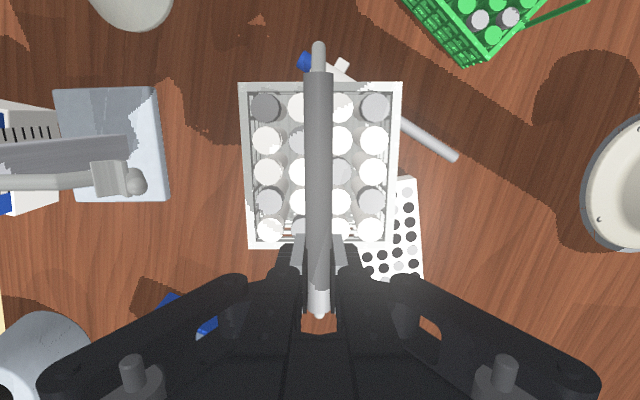

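The hook is at left, from (0,180) to its tip at (133,182), and the bail window lines up with it. The bar is parallel to the dip, 122 mm short of it and about 2 mm off sideways. Moving in along the hook.

```bash
python3 -m creep '{"translation":[[0.5,0.1,0],[1.2,0.25,0],[2.1,0.43,0],[3.0,0.61,0],[3.9,0.79,0],[4.8,0.98,0],[5.7,1.16,0],[6.6,1.34,0]],"delta_rot":[[0,0,0],[0,0,0],[0,0,0],[0,0,0],[0,0,0],[0,0,0],[0,0,0],[0,0,0]],"hand":[0.5,0.5,0.5,0.5,0.5,0.5,0.5,0.5]}'; python3 -m creep '{"translation":[[0.9,0.18,0],[1.8,0.36,0],[2.7,0.55,0],[3.6,0.73,0],[4.5,0.91,0],[5.1,1.04,0],[5.45,1.11,0],[5.45,1.11,0]],"delta_rot":[[0,0,0],[0,0,0],[0,0,0],[0,0,0],[0,0,0],[0,0,0],[0,0,0],[0,0,0]],"hand":[0.5,0.5,0.5,0.5,0.5,0.5,0.5,0.5]}'; python3 - <<'E'
from rel import *
im,L=look(); cv2.imwrite("pics/w4.png",im[:,:,::-1])
q=L[(L[:,0]>-45)&(L[:,0]<90)&(abs(L[:,1])<20)&(L[:,2]>205)&(L[:,2]<270)]
for x in range(-40,90,10):
    s=q[(q[:,0]>=x)&(q[:,0]<x+10)]
    if len(s)>3: print(x,len(s),np.percentile(s[:,1],[3,50,97]).round(1),np.percentile(s[:,2],[3,50,97]).round(1))
E
```

```text
clock: 12.28
position: [547.3, 94.0, 262.7]
ee_rot: [0.777, -0.629, -0.0, 0.0]
contact_force: [-0.3, 0.2, -4.3]
gripper_width: 10.0
grasp_force: 58.5
clock: 13.28
position: [601.3, 105.0, 262.7]
ee_rot: [0.777, -0.629, -0.0, 0.0]
contact_force: [0.6, -0.2, -4.3]
gripper_width: 10.1
grasp_force: 58.5
tcp [601.1 104.9 262.8] F [ 1.14  0.27 -4.15]
bar rel: min y -67.8 tcp rel [ 0.4 31.1]
  -85 1217 [[-4.6, -53.0, 281.6], [1.2, -46.2, 285.4], [6.8, -38.9, 287.4]]
  -70 1123 [[-4.4, -38.2, 282.3], [1.2, -31.4, 285.6], [6.8, -24.2, 287.4]]
  -55 1033 [[-4.5, -23.4, 282.6], [1.3, -16.6, 285.9], [6.7, -9.2, 287.8]]
  -40 957 [[-4.6, -8.5, 282.4], [1.3, -1.4, 286.1], [6.9, 5.7, 287.9]]
  -25 646 [[-4.3, 6.4, 282.8], [1.3, 11.4, 286.4], [6.7, 16.9, 288.1]]
-40 8 [-3.8 -2.2  0. ] [253.9 256.  257.2]
-30 377 [-6.3 -2.7  2.5] [249.1 256.6 259.1]
-20 379 [-6.2 -2.8  2.5] [234.7 244.1 253. ]
-10 182 [-11.6  -1.2  19.6] [234.1 236.  269. ]
0 56 [-11.6  -0.2  19.8] [234.2 235.7 269.4]
10 411 [-11.   -2.1   9.5] [230.2 235.3 238.9]
20 338 [-6.  -2.3  3. ] [235.3 240.8 244.9]
30 304 [-5.8 -2.   3. ] [241.  244.2 245.5]
40 308 [-5.9 -2.1  2.9] [241.2 244.2 245.7]
50 305 [-5.9 -2.1  3.1] [240.7 244.1 245.9]
60 318 [-5.9 -1.8  3.7] [241.  244.1 245.7]
70 314 [-5.9 -2.   3.5] [240.6 244.  245.6]
80 310 [-5.8 -1.8  3.5] [240.1 244.1 245.5]
```

View pics/w4.png

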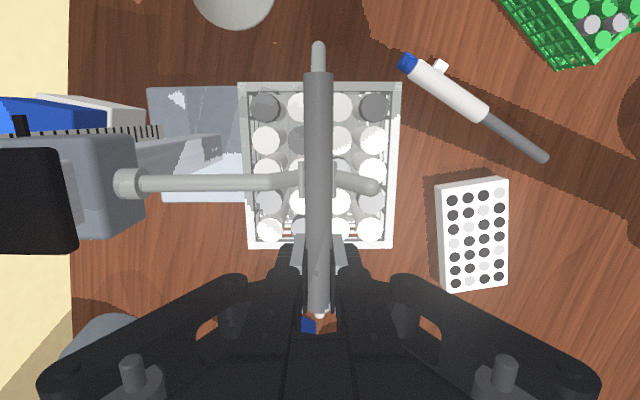

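The hook passes under the bar at (318,182): saddle under its middle, tip at (370,187). I'll lower now, slowing before contact.

```bash
python3 -m creep '{"translation":[[0,0,-0.5],[0,0,-1],[0,0,-1.6],[0,0,-2.2],[0,0,-2.8],[0,0,-3.3],[0,0,-3.7],[0,0,-4.0]],"delta_rot":[[0,0,0],[0,0,0],[0,0,0],[0,0,0],[0,0,0],[0,0,0],[0,0,0],[0,0,0]],"hand":[0.5,0.5,0.5,0.5,0.5,0.5,0.5,0.5]}'; python3 -m creep '{"translation":[[0,0,-0.2],[0,0,-0.4],[0,0,-0.6],[0,0,-0.8],[0,0,-1.0],[0,0,-1.2],[0,0,-1.4],[0,0,-1.6]],"delta_rot":[[0,0,0],[0,0,0],[0,0,0],[0,0,0],[0,0,0],[0,0,0],[0,0,0],[0,0,0]],"hand":[0.5,0.5,0.5,0.5,0.5,0.5,0.5,0.5]}'; python3 -m creep '{"translation":[[0,0,-0.2],[0,0,-0.4],[0,0,-0.6],[0,0,-0.8],[0,0,-1.0],[0,0,-1.2],[0,0,-1.4],[0,0,-1.6]],"delta_rot":[[0,0,0],[0,0,0],[0,0,0],[0,0,0],[0,0,0],[0,0,0],[0,0,0],[0,0,0]],"hand":[0.5,0.5,0.5,0.5,0.5,0.5,0.5,0.5]}'; python3 - <<'E'
from rel import *
import time
F=[]
for i in range(5):
    im,L=(None,None); get_image("top"); F.append(read_state()["contact_force"])
print(np.mean(F,0))
im,L=look()
q=L[(L[:,0]>30)&(L[:,0]<80)&(abs(L[:,1])<8)&(L[:,2]>150)&(L[:,2]<255)]
print("rod top",np.percentile(q[:,2],[50,97]), "sunk",245.7-np.percentile(q[:,2],97))
E
```

```text
clock: 14.32
position: [601.2, 105.0, 222.6]
ee_rot: [0.777, -0.629, 0.0, 0.0]
contact_force: [-0.3, 0.3, -3.5]
gripper_width: 9.8
grasp_force: 58.5
clock: 15.32
position: [601.4, 105.0, 206.9]
ee_rot: [0.777, -0.629, 0.0, -0.0]
contact_force: [0.7, -0.3, -3.8]
gripper_width: 9.6
grasp_force: 58.6
clock: 16.32
position: [601.4, 105.0, 190.9]
ee_rot: [0.777, -0.629, 0.0, -0.0]
contact_force: [1.2, -0.0, -1.3]
gripper_width: 9.5
grasp_force: 58.6
[ 1.4100279   0.20552078 -1.82767323]
tcp [601.4 105.  191. ] F [ 1.66  0.92 -1.64]
bar rel: min y -67.7 tcp rel [ 0.8 31.1]
  -85 1231 [[-4.4, -52.9, 210.8], [1.3, -46.2, 214.6], [7.1, -39.1, 216.4]]
  -70 1143 [[-4.2, -38.4, 211.2], [1.3, -31.4, 214.7], [6.9, -24.1, 216.5]]
  -55 1246 [[-7.2, -23.3, 206.8], [1.4, -15.0, 214.4], [11.7, -9.1, 216.4]]
  -40 2039 [[-12.3, -8.4, 205.4], [0.6, -1.9, 211.6], [14.0, 5.8, 216.3]]
  -25 789 [[-7.8, 6.4, 207.3], [1.5, 10.2, 214.6], [11.7, 16.9, 216.7]]
rod top [216.77147478 218.38157627] sunk 27.31842372895909
```

```bash
python3 -m creep '{"translation":[[0,0,-0.2],[0.05,0,-0.4],[0.1,0,-0.6],[0.15,0,-0.8],[0.15,0,-1.0],[0.15,0,-1.2],[0.15,0,-1.3],[0.15,0,-1.3]],"delta_rot":[[0,0,0],[0,0,0],[0,0,0],[0,0,0],[0,0,0],[0,0,0],[0,0,0],[0,0,0]],"hand":[0.5,0.5,0.5,0.5,0.5,0.5,0.5,0.5]}'; cat > f.py <<'E'
from rel import *
F=[]
for i in range(8): get_image("top"); s=read_state(); F.append(np.r_[s["contact_force"],s["wrist_torque"]])
print(np.mean(F,0).round(3))
im,L=look()
q=L[(L[:,0]>30)&(L[:,0]<80)&(abs(L[:,1])<8)&(L[:,2]>150)&(L[:,2]<255)]
print("sunk",245.7-np.percentile(q[:,2],97))
E
python3 f.py
```

```text
clock: 17.62
position: [602.2, 104.8, 177.6]
ee_rot: [0.777, -0.629, -0.0, 0.001]
contact_force: [-2.2, 0.5, -0.4]
gripper_width: 9.9
grasp_force: 58.9
[-4.071  0.664 -0.476  0.18   1.104 -0.082]
tcp [602.3 104.8 177.7] F [-4.28  0.34  0.15]
bar rel: min y -68.3 tcp rel [ 1.6 30.8]
  -85 1234 [[-3.7, -53.2, 197.8], [1.8, -46.5, 201.5], [7.6, -39.5, 203.3]]
  -70 1140 [[-3.8, -38.8, 198.1], [1.8, -31.7, 201.5], [7.4, -24.4, 203.3]]
  -55 1244 [[-7.0, -23.6, 194.3], [1.8, -15.4, 201.2], [11.6, -9.5, 203.3]]
  -40 2032 [[-11.5, -8.7, 192.1], [1.4, -2.1, 198.0], [14.8, 5.4, 203.1]]
  -25 823 [[-7.9, 6.0, 194.4], [1.9, 9.7, 201.2], [12.1, 16.5, 203.3]]
sunk 39.931447100142066
```

```bash
python3 -m creep '{"translation":[[-0.03,0,-0.1],[-0.06,0,-0.2],[-0.1,0,-0.3],[-0.1,0,-0.4],[-0.1,0,-0.4],[-0.1,0,-0.4]],"delta_rot":[[0,0,0],[0,0,0],[0,0,0],[0,0,0],[0,0,0],[0,0,0]],"hand":[0.5,0.5,0.5,0.5,0.5,0.5]}'; python3 f.py
```

```text
clock: 18.82
position: [602.2, 105.0, 174.1]
ee_rot: [0.777, -0.629, 0.0, -0.0]
contact_force: [-1.7, -0.2, -0.1]
gripper_width: 10.4
grasp_force: 58.9
[-0.597 -0.225  0.281 -0.057  0.226  0.012]
tcp [602.2 105.1 174. ] F [-1.16 -0.08 -0.35]
bar rel: min y -68.3 tcp rel [ 1.5 31. ]
  -85 1239 [[-3.8, -52.9, 194.3], [1.7, -46.3, 197.9], [7.5, -39.0, 199.7]]
  -70 1143 [[-3.8, -38.3, 194.3], [1.7, -31.6, 198.0], [7.4, -24.3, 199.9]]
  -55 1257 [[-7.2, -23.4, 190.7], [1.7, -15.2, 197.7], [11.6, -9.2, 199.8]]
  -40 2043 [[-11.6, -8.4, 188.7], [1.3, -1.9, 194.6], [14.7, 5.6, 199.5]]
  -25 812 [[-7.9, 6.3, 190.9], [1.8, 10.1, 197.6], [11.9, 16.7, 199.8]]
sunk 43.49982322596969
```

The vertical and sideways load is nearly zero. I'll release gently and retreat straight up.

```bash
python3 -m creep '{"translation":[[0,0,0],[0,0,0],[0,0,0],[0,0,0],[0,0,0],[0,0,0],[0,0,0],[0,0,0]],"delta_rot":[[0,0,0],[0,0,0],[0,0,0],[0,0,0],[0,0,0],[0,0,0],[0,0,0],[0,0,0]],"hand":[1.1,1.2,1.3,1.5,1.8,2.2,2.8,3.5]}'; python3 -m creep '{"translation":[[0,0,0],[0,0,0],[0,0,0],[0,0,0],[0,0,0],[0,0,0],[0,0,0],[0,0,0]],"delta_rot":[[0,0,0],[0,0,0],[0,0,0],[0,0,0],[0,0,0],[0,0,0],[0,0,0],[0,0,0]],"hand":[3.5,3.5,3.5,3.5,3.5,3.5,3.5,3.5]}'; python3 f.py
```

```text
clock: 20.27
position: [601.7, 105.0, 173.8]
ee_rot: [0.777, -0.629, 0.0, -0.0]
contact_force: [0.2, 0.2, 0.0]
gripper_width: 34.9
grasp_force: 0.0
clock: 21.28
position: [601.7, 104.9, 173.8]
ee_rot: [0.777, -0.629, -0.0, 0.0]
contact_force: [-0.3, -0.3, 0.3]
gripper_width: 35.0
grasp_force: 0.0
[-0.106 -0.185 -0.182 -0.004  0.003  0.003]
tcp [601.7 104.9 173.8] F [ 0.17  0.23 -0.16]
bar rel: min y -68.1 tcp rel [ 1.1 31. ]
  -85 1236 [[-3.7, -53.0, 194.7], [2.0, -46.3, 198.3], [7.7, -39.3, 200.1]]
  -70 1180 [[-3.9, -38.6, 194.5], [1.7, -31.5, 198.3], [7.6, -24.3, 200.2]]
  -55 1253 [[-7.2, -23.4, 191.1], [2.1, -15.1, 198.1], [11.5, -9.2, 200.1]]
  -40 2063 [[-12.0, -8.5, 189.2], [0.9, -2.0, 195.1], [14.3, 5.6, 199.8]]
  -25 812 [[-7.5, 6.2, 191.2], [1.8, 10.0, 198.0], [11.9, 16.8, 200.2]]
sunk 43.14409636203453
```

```bash
python3 -m creep '{"translation":[[0,0,0.5],[0,0,1.2],[0,0,2.2],[0,0,3.5],[0,0,5],[0,0,7],[0,0,9.5],[0,0,12]],"delta_rot":[[0,0,0],[0,0,0],[0,0,0],[0,0,0],[0,0,0],[0,0,0],[0,0,0],[0,0,0]],"hand":[3.5,3.5,3.5,3.5,3.5,3.5,3.5,3.5]}'; python3 -m creep '{"translation":[[-2,0,2],[-4,0,3],[-7,0,4],[-10,0,5],[-13,0,5],[-15,0,5],[-15,0,5],[-15,0,5]],"delta_rot":[[0,0,0],[0,0,0],[0,0,0],[0,0,0],[0,0,0],[0,0,0],[0,0,0],[0,0,0]],"hand":[3.5,3.5,3.5,3.5,3.5,3.5,3.5,3.5]}'; python3 - <<'E'
from h import *
im,d,c=grab("scene"); cv2.imwrite("pics/s3.png",cv2.resize(im[120:320,250:490],(720,600))[:,:,::-1])
for i in range(2):
    im,d,c=grab("top"); px,P=cloud(c,d)
    b=P[(P[:,0]>520)&(P[:,0]<690)&(P[:,1]>-10)&(P[:,1]<170)&(P[:,2]>100)&(P[:,2]<128)]
    if len(b)>10:
        k=np.linalg.lstsq(np.c_[b[:,:2],np.ones(len(b))],b[:,2],rcond=None)[0]; print(len(b),np.median(b,0).round(1),"slope",k[:2].round(3))
E
```

```text
clock: 22.72
position: [601.7, 104.9, 295.6]
ee_rot: [0.777, -0.629, 0.0, -0.0]
contact_force: [-0.0, 0.1, 0.3]
gripper_width: 34.9
grasp_force: 0.0
clock: 23.72
position: [452.2, 105.1, 344.4]
ee_rot: [0.777, -0.629, 0.0, -0.001]
contact_force: [-0.4, -0.3, -0.3]
gripper_width: 34.9
grasp_force: 0.0
926 [599.9  69.3 110.9] slope [0.    0.001]
926 [599.8  68.3 111. ] slope [0.004 0.   ]
```

View pics/s3.png

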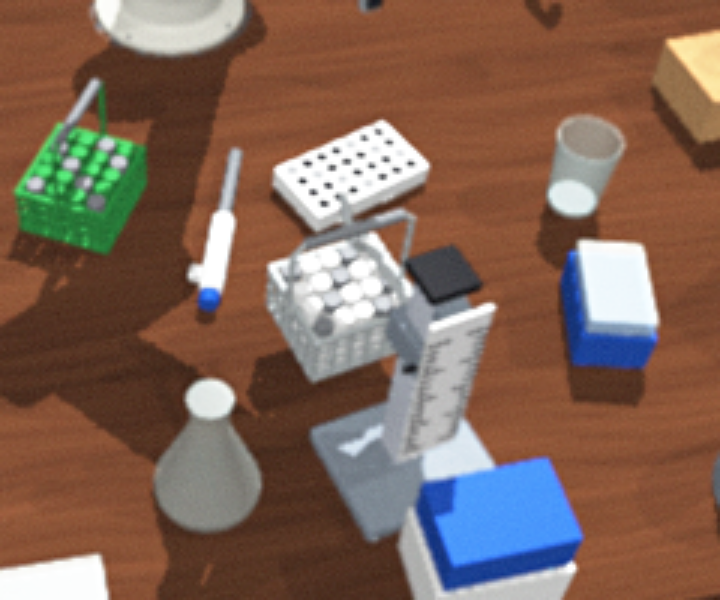

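The basket hangs level and still at (345,305) in the crop, clear of the bench. The gripper is away and the bystanders look undisturbed. I'll hand it in.

```bash
python3 -c "from bench import *; print(job_done())"
```

```text
the job is handed in; nothing more can be done
None
```

The basket hangs by its bail bar in the hook's dip, level and still, with the hook sunk about 43 mm and the gripper clear; handed in at about 24 s of the 58 s allowed, with no verdict returned.

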